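# Run the slide carriage up to the overlong screw and point that screw out

### The arm

A 6-joint arm with a two-finger parallel gripper is mounted at the origin on a cart in front of the work surface, level with it; the furniture and walls round the work are solid. World frame = base frame: x ahead of the robot, y to its left, z up, the work surface at z = 0. Lengths are in m, angles in rad, forces in N, time in s.
With the tool pointing down it reaches from about 0.375 to 0.75 m from the base axis. Payload 9 kg.
Tool frame: the origin (TCP) lies between the finger pads; the fingertips stand 8 mm ahead of it and the grasp point (between the pads) lies 11 mm behind it; z points along the fingers, y is the direction in which the jaws open and shut (so a half turn about z gives the same grasp; the last joint's range is limited). The gripper opens to 85 mm and grips with 20 to 120 N. Pads are 22 mm wide; open, the fingers measure 114 mm over their backs; the gripper's body (76 mm by 85 mm) begins 54 mm behind the grasp point. The pads swing forward as they close: fully open they stand 13 mm farther back than shut.
Start: joints at [1.02, 0.104, 0.097, 1.564, 0, 1.353], TCP at [0.196, 0.567, 0.201] pointing down, gripper open.
Joint ranges: [-2.99, 2.99], [-0.84, 1.86], [-1.1, 1.16], [-1.84, 2.11], [-1.51, 1.56], [-3.14, 3.14]. Speed limits (rad/s): [2.22, 2.22, 2.57, 3.14, 3.14, 3.14].

### API

Orientations are given as a unit quaternion [x, y, z, w].
In Python, from rig import env gives the robot as it stands.
- The arm moves only by the tool jog_arm, never from a script. Its argument "targets" is a list of rows, each a list of 7 numbers: the shift along the tool's x, y, z in m, then the turn, a rotation vector about the tool's x, y, z in degrees, then the closure, from 0 (fully open) to 1 (shut). A call has 1 to 10 rows; each row is the pose to reach, as a shift and turn from the pose commanded when the call began, along the tool's axes at that moment; what a row does not reach only later rows make up. A row lasts 1/8 s, in which the tool goes at most 62.5 mm and 10.7 degrees, less where a joint would pass 70% of its speed; a pose out of reach is approached as far as the arm can. A call with a gripper value outside its range is refused whole. The fingers move at their own pace and stop on an object; "squeeze" is the grip in N (left out, the last holds). Time passes only in rows, so rows that repeat a pose let the fingers close. It gives the time, the measured TCP pose, the force and the opening at its end, in the units of the state.
- env.sense(): the state, without advancing time (a new reading comes with each control period).
- env.camera(name): name is "side" or "top"; returns a dict with "img" (480x640x3 uint8, blue, green, red), "z_map" (480x640 float32, m along the optical axis (not along the pixel's ray), 0 where there is no reading), "fovy" (degrees; the focal length in pixels is half the picture's height over the tangent of half this angle, whatever the lens; pixels are square), "cx", "cy" (the principal point, pixels), "world_to_cam" (4x4, takes a point from world to camera coordinates). Camera axes: x right, y up, looking along -z (the intrinsics and any distortion apply to the point x, -y, -z); pixel columns grow to the right and rows downward; lengths in m; the calibration is good to about 2 mm. A picture is of the moment at which its call begins.
- env.sign_off(): hands the job in, once; it reports no verdict.
Trained networks look in a picture, given as the dict that the camera call returned (one of the last four; its "shot" number tells which), for a name from the list of things; names that differ only in an ending like _2 or _b are one class to them, and where a whole thing is asked for, a point or a joint stands for the part that bears it (a point fixed in the world has none). Each returns a list of dicts, best first, with "confidence" (0 to 1); they miss things now and then, are a little off and sometimes report something else, mostly with a low value. They report only what shows in the picture. A call takes as long as a camera call.
- env.boxes_of(picture, label): "box" ([left, top, right, bottom] in pixels, round what is visible of it).
- env.cut_out(picture, label): "mask" (480x640 bool, what is visible of it) and "box" ([left, top, right, bottom] in pixels, round what is visible of it).
- env.tip_of(picture, label): "position" ([row, column] in pixels: a listed point, or the origin of a listed thing).
The state is a dict: "t": time; "qpos": joint angles; "joint_vel": joint speeds; "effort": joint torques, N m; "tcp_pos": TCP position; "tool_rot": TCP orientation; "ft_force": force on the tool from outside, world axes, zero at the start; "wrist_torque": the same for the moment, N m; "opening": finger opening in m.
Only numpy, scipy, OpenCV 4.12 (cv2) and the standard library are available. Lean on these libraries where they do the work, as an engineer would, in place of code of your own. Each camera call takes 0.05 s, during which the arm holds its last target.

### The job

One of the screws in this linear slide's rail is too long and its head stands proud, so the carriage cannot run through. With the fingertips against the back of its upright bracket, gently push the carriage along the rail until it stops against that screw, leave it there, then point the bad screw out to the fitter: hold the fingertips about three centimetres above its head, straight over it, still and touching nothing, for at least three seconds, and finish still pointing. Do not touch the screws, grip or lift nothing (keep off the black tool plate on the front of the bracket), and leave the tools lying around alone.

Things in the scene. Friction and masses are not known exactly. Their poses are not given: they have to be found in the camera images.
- rail: fixed linear slide: aluminium base 200 x 70 mm, on it a steel rail 24 mm wide along its x axis, rail top 34 mm above the bench; origin at the middle, on the bench. x points mainly to the right and a little away from the robot, the way the carriage is pushed; z up. Four screw holes in the rail at x = -22, 10, 42 and 74 mm, y = 0
- carriage (a joint): slide of the carriage along the rail's x axis, m: 0 at the near end (starts at 0 to 0.008), 0.143 at the far end. The carriage is a steel block 40 mm long and 60 mm wide, top 51 mm above the bench. About 1.5 N of friction, stays where it is left; passes over sunk heads with room to spare, is stopped solidly by the proud one
- push_face (a point): on the back of the aluminium bracket that stands upright at the rear end of the carriage: plate 6 mm thick, 50 mm wide, from 51 to 94 mm above the bench; this point is in the middle of its width, 74 mm above the bench, flush with the carriage's rear end; push here, along the rail. On the plate's front is the tool plate: black, 52 mm wide, 4 mm thick, 57 to 95 mm above the bench, not to be touched
- front_edge (a point): middle of the lower front edge of the carriage, 40 mm ahead of push_face along the rail, 36.5 mm above the bench. When the carriage is stopped, the centre of the bad screw is about 5 mm ahead of this point, so the bad screw is the next one in front of the carriage
- screw_1: dark steel socket-head cap screw standing in the rail, head 10 mm wide and 6 mm high; origin at the tip of its shank, at the bottom of the hole 6 mm above the bench, z up. One of four, in an order that changes. Three have their heads sunk in the rail; one, which these readings do not tell, is too long and its head stands 35 to 41 mm above the bench, 7 mm proud of the rail
- screw_2: dark steel socket-head cap screw standing in the rail, head 10 mm wide and 6 mm high; origin at the tip of its shank, at the bottom of the hole 6 mm above the bench, z up. One of four, in an order that changes. Three have their heads sunk in the rail; one, which these readings do not tell, is too long and its head stands 35 to 41 mm above the bench, 7 mm proud of the rail
- screw_3: dark steel socket-head cap screw standing in the rail, head 10 mm wide and 6 mm high; origin at the tip of its shank, at the bottom of the hole 6 mm above the bench, z up. One of four, in an order that changes. Three have their heads sunk in the rail; one, which these readings do not tell, is too long and its head stands 35 to 41 mm above the bench, 7 mm proud of the rail
- screw_4: dark steel socket-head cap screw standing in the rail, head 10 mm wide and 6 mm high; origin at the tip of its shank, at the bottom of the hole 6 mm above the bench, z up. One of four, in an order that changes. Three have their heads sunk in the rail; one, which these readings do not tell, is too long and its head stands 35 to 41 mm above the bench, 7 mm proud of the rail
- screwdriver: yellow-handled screwdriver lying left of the slide, 163 mm long, 25 mm thick; origin at its middle on the bench; bystander
- tape: roll of black tape lying left of the slide, 68 mm across, 20 mm high; origin at its middle on the bench; bystander
- tweezers_b: steel tweezers lying left of the slide, 120 mm long, 10 mm wide; origin at the middle on the bench; bystander
- gauge_block: grey notched gauge block lying farther left, 60 x 25 x 16 mm; origin at its middle on the bench; bystander. (Also here, fixed: an upright painted post 33 mm thick and 1.5 m high at the bench's front edge, 0.37 m ahead of the robot's axis and 0.07 m to its left; keep the whole arm to the right of it)

How it is judged:
On the way, in this order (a step that is already met when the one before it is completed fails the run):
1. the carriage has been pushed until it stands against the proud screw (x of screw_3 in the frame of front_edge between 0.001 and 0.009 m), for 0.2 s.
2. the fingertips dwell just above the bad screw without contact (horizontal distance between the grasp point and screw_3 below 0.014 m and z of the grasp point in the frame of rail between 0.06 and 0.125 m and contact force between each of the arm, the fingers and anything else below 0.5 N), for 2.5 s.
At the end, for the whole second after the job is handed in: the fingers still point at the proud screw: grasp point within 14 mm of it seen from above and 60 to 125 mm above the bench (tips clear of the head by up to some 65 mm), touching nothing; the carriage stands within 4 mm of the screw's head; all screws are still in their holes (all of step 1 and horizontal distance between the grasp point and screw_3 below 0.014 m and z of the grasp point in the frame of rail between 0.06 and 0.125 m and velocity of joint carriage below 0.005 m/s and linear speed of screw_3 below 0.02 m/s and distance of each of screw_1, screw_2, screw_3, screw_4 from where it was at the start of the episode below 0.004 m).
It fails at once if the robot touches a screw (contact force between any of the arm, the fingers and screw_1 above 0.5 N or contact force between any of the arm, the fingers and screw_2 above 0.5 N or contact force between any of the arm, the fingers and screw_3 above 0.5 N or contact force between any of the arm, the fingers and screw_4 above 0.5 N).
It fails at once if a screw is lifted out of its hole or bent over (distance of any of screw_1, screw_2, screw_3, screw_4 from where it was at the start of the episode above 0.006 m or angle between any of screw_1, screw_2, screw_3, screw_4's own z axis and vertical above 0.2 rad).
It fails at once if the carriage is rammed against the screw (more than 45 N) (contact force between carriage and screw_3 above 45 N).
It fails at once if the carriage is gripped: the fingers touch the tool plate on the front of its bracket (contact force between the fingers and tool_plate above 0.5 N).
It fails at once if a tool, the tape or the gauge block is disturbed (distance of any of screwdriver, tape, tweezers_b, gauge_block from where it was at the start of the episode above 0.015 m).
It also fails if it takes over 51 s, if anything falls off the work surface, if the arm or the gripper's body presses on something with over 40 N, if the wrist force passes 120 N, or if a joint passes its speed limit or range.

## Working session

There is one attempt and no reset: what is moved stays moved. The work goes in short steps, Python scripts to look and compute and a tool call to move; the robot and the scene stay as the last step left them, time stands still between calls to the robot, and variables do not carry over. Pictures are saved under pics/ and viewed, and the job is handed in when it is done.

Besides the shell and the picture viewer there is one more tool, called after "Call:" as a command line: name --pt "numbers of a row" for each row, then --argument value for the rest. jog_arm: Moves the arm, as the interface text tells. Its arguments: {"type":"object","properties":{"targets":{"type":"array"},"squeeze":{"type":"number"}},"required":["targets"]}

```bash
ls; mkdir -p pics; cat > h.py <<'E'
import numpy as np, cv2
from rig import env
def f(p): return 240/np.tan(np.radians(p["fovy"])/2)
def proj(p,X):
    c=np.asarray(p["world_to_cam"])@np.append(X,1); F=f(p)
    return p["cx"]+F*c[0]/-c[2], p["cy"]+F*(-c[1])/-c[2]
def unproj_z(p,u,v,z):
    W=np.linalg.inv(p["world_to_cam"]);F=f(p)
    d=W[:3,:3]@np.array([(u-p["cx"])/F,-(v-p["cy"])/F,-1]);o=W[:3,3]
    return o+d*(z-o[2])/d[2]
def unproj_d(p,u,v):
    W=np.linalg.inv(p["world_to_cam"]);F=f(p)
    d=p["z_map"][int(round(v)),int(round(u))]
    return (W@np.array([(u-p["cx"])/F*d,-(v-p["cy"])/F*d,-d,1]))[:3]
E
python3 - <<'E'
from h import *
s=env.sense();print({k:np.round(v,3).tolist() for k,v in s.items()})
for n in ["top","side"]:
    p=env.camera(n);cv2.imwrite(f"pics/{n}0.png",p["img"]);print(n,[k for k in p],p["fovy"],p["cx"],p["cy"],np.round(p["world_to_cam"],3).tolist())
    for l in ["rail","carriage","push_face","front_edge","screw_1","tape"]:
        print(l,[(np.round(q["position"],1).tolist(),round(q["confidence"],2)) for q in env.tip_of(p,l)][:6],[(np.round(q["box"]).tolist(),round(q["confidence"],2)) for q in env.boxes_of(p,l)][:5])
E
```

```text
pics
{'t': 0.0, 'qpos': [1.02, 0.105, 0.096, 1.564, 0.0, 1.353], 'joint_vel': [-0.001, 0.0, 0.001, -0.002, 0.0, 0.001], 'effort': [0.0, -55.692, 50.366, 0.016, -0.0, -0.0], 'tcp_pos': [0.196, 0.567, 0.201], 'tool_rot': [0.166, 0.986, -0.001, -0.0], 'ft_force': [-1.085, -0.007, -0.627], 'wrist_torque': [0.048, -0.026, 0.024], 'opening': 0.085}
top ['img', 'z_map', 'fovy', 'cx', 'cy', 'world_to_cam', 'shot'] 44.028926875742854 321.62324717028247 243.91062296283783 [[0.02, -0.999, 0.035, -0.29], [0.994, 0.024, 0.109, -0.507], [-0.11, 0.032, 0.993, -0.876], [0.0, 0.0, 0.0, 1.0]]
rail [([281.3, 370.6], 0.78)] [([306.0, 241.0, 439.0, 326.0], 0.72)]Traceback (most recent call last):
  File "<stdin>", line 6, in <module>
ValueError: it knows: front_edge, gauge_block, push_face, rail, screw, screwdriver, tape, tweezers
```

```bash
python3 - <<'E'
from h import *
for n in ["top","side"]:
    p=env.camera(n);cv2.imwrite(f"pics/{n}1.png",p["img"]);
    if n=="side":print(n,p["fovy"],p["cx"],p["cy"],np.round(p["world_to_cam"],3).tolist())
    for l in ["rail","push_face","front_edge","screw","tape","screwdriver","tweezers","gauge_block"]:
        print(l,[(np.round(q["position"],1).tolist(),round(q["confidence"],2)) for q in env.tip_of(p,l)][:6],[(np.round(q["box"]).tolist(),round(q["confidence"],2)) for q in env.boxes_of(p,l)][:5])
E
```

```text
rail [([280.8, 373.5], 0.81)] [([306.0, 240.0, 439.0, 324.0], 0.58)]
push_face [([297.6, 319.0], 0.72)] [([315.0, 272.0, 352.0, 316.0], 0.59)]
front_edge [([290.7, 347.8], 0.97)] [([228.0, 254.0, 270.0, 296.0], 0.56)]
screw [([271.8, 394.3], 0.62), ([278.6, 379.6], 0.51), ([265.8, 416.3], 0.48), ([285.9, 358.6], 0.35)] []
tape [([277.2, 250.8], 0.94)] [([226.0, 254.0, 270.0, 298.0], 0.61)]
screwdriver [([184.3, 288.1], 0.84)] [([251.0, 144.0, 321.0, 220.0], 0.86)]
tweezers [([219.8, 349.9], 0.94), ([287.7, 345.2], 0.33)] [([315.0, 204.0, 380.0, 230.0], 0.59)]
gauge_block [([211.4, 185.0], 0.91)] [([165.0, 194.0, 207.0, 222.0], 0.6)]
side 43.589454675913196 322.6621377137161 237.32827461471123 [[1.0, 0.028, -0.003, -0.51], [-0.011, 0.512, 0.859, 0.076], [0.025, -0.859, 0.512, -1.145], [0.0, 0.0, 0.0, 1.0]]
rail [([319.9, 278.6], 0.92)] [([240.0, 232.0, 324.0, 372.0], 0.93)]
push_face [([244.6, 259.9], 0.58)] [([242.0, 231.0, 287.0, 295.0], 0.97)]
front_edge [([277.7, 266.9], 0.9), ([244.5, 295.6], 0.41)] [([239.0, 228.0, 325.0, 376.0], 0.64), ([239.0, 227.0, 292.0, 293.0], 0.61)]
screw [] [([270.0, 284.0, 278.0, 295.0], 0.49), ([335.0, 275.0, 374.0, 325.0], 0.43)]
tape [([245.8, 295.4], 0.75)] [([277.0, 228.0, 315.0, 255.0], 0.76)]
screwdriver [([267.4, 383.4], 0.79), ([247.6, 292.2], 0.34)] []
tweezers [([303.7, 351.5], 0.59)] [([335.0, 278.0, 375.0, 328.0], 0.78)]
gauge_block [([222.3, 358.4], 0.83)] [([345.0, 204.0, 368.0, 229.0], 0.87)]
```

View pics/top0.png

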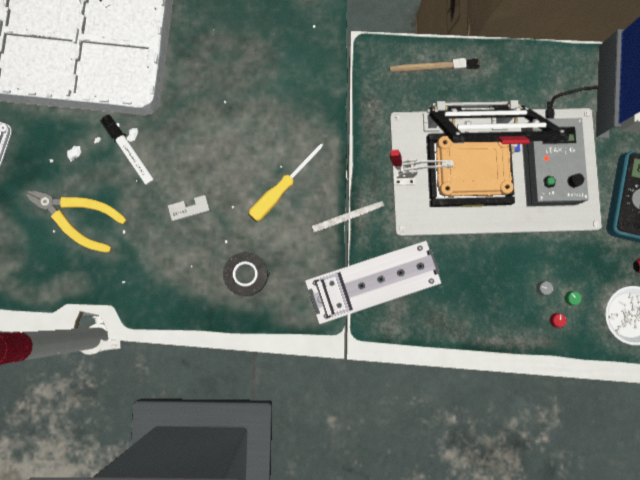

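View pics/side1.png

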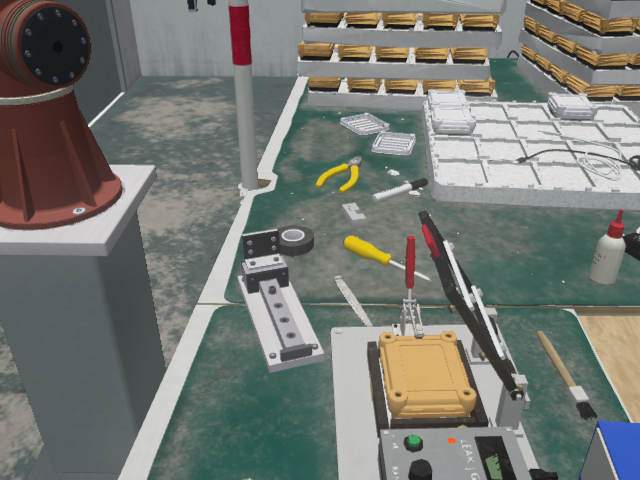

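The top view shows the slide from about (306,290) to (439,262), with the carriage at its left end (~330,297) and the screws around (361,286) to (421,266). The side view shows the open gripper at the top left, beyond the post (~250,190), so the arm starts left of the post and has to get past it. I'll measure the slide next.

```bash
python3 - <<'E'
from h import *
p=env.camera("top")
for l,z in [("rail",0),("push_face",.074),("front_edge",.0365),("screw",.03),("tape",0),("screwdriver",0),("tweezers",0),("gauge_block",0)]:
    for q in env.tip_of(p,l):
        v,u=q["position"]; print(l,round(q["confidence"],2),[round(u),round(v)],unproj_z(p,u,v,z).round(4))
I=p["img"][220:340,290:450];cv2.imwrite("pics/topz.png",cv2.resize(I,None,fx=5,fy=5,interpolation=cv2.INTER_CUBIC))
p2=env.camera("side")
for l,z in [("rail",0),("push_face",.074),("front_edge",.0365),("screw",.03)]:
    for q in env.tip_of(p2,l):
        v,u=q["position"]; print(l,round(q["confidence"],2),[round(u),round(v)],unproj_z(p2,u,v,z).round(4))
I=p2["img"][220:380,230:340];cv2.imwrite("pics/sidez.png",cv2.resize(I,None,fx=3.7,fy=3.7,interpolation=cv2.INTER_CUBIC))
np.savez("v0.npz",top=p["z_map"],side=p2["z_map"])
E
```

```text
rail 0.96 [370, 280] [ 0.461  -0.3573  0.    ]
push_face 0.87 [321, 296] [ 0.4328 -0.2776  0.074 ]
front_edge 0.69 [361, 286] [ 0.4509 -0.3392  0.0365]
front_edge 0.63 [345, 289] [ 0.4454 -0.3159  0.0365]
screw 0.62 [359, 286] [ 0.4502 -0.3377  0.03  ]
screw 0.4 [380, 280] [ 0.4601 -0.3686  0.03  ]
screw 0.39 [394, 276] [ 0.4672 -0.3904  0.03  ]
screw 0.35 [418, 266] [ 0.4838 -0.4273  0.03  ]
tape 0.72 [252, 276] [ 0.4636 -0.1711  0.    ]
tape 0.24 [381, 282] [ 0.4596 -0.3743  0.    ]
screwdriver 0.67 [291, 185] [ 0.6115 -0.2286  0.    ]
tweezers 0.57 [348, 217] [ 0.5609 -0.321   0.    ]
gauge_block 0.6 [186, 208] [ 0.569  -0.0638  0.    ]
rail 0.64 [280, 322] [ 0.4619 -0.3648  0.    ]
push_face 0.85 [258, 245] [ 0.4267 -0.2839  0.074 ]
front_edge 0.94 [267, 282] [ 0.4413 -0.3212  0.0365]
front_edge 0.24 [354, 306] [ 0.5619 -0.3738  0.0365]
```

View pics/topz.png

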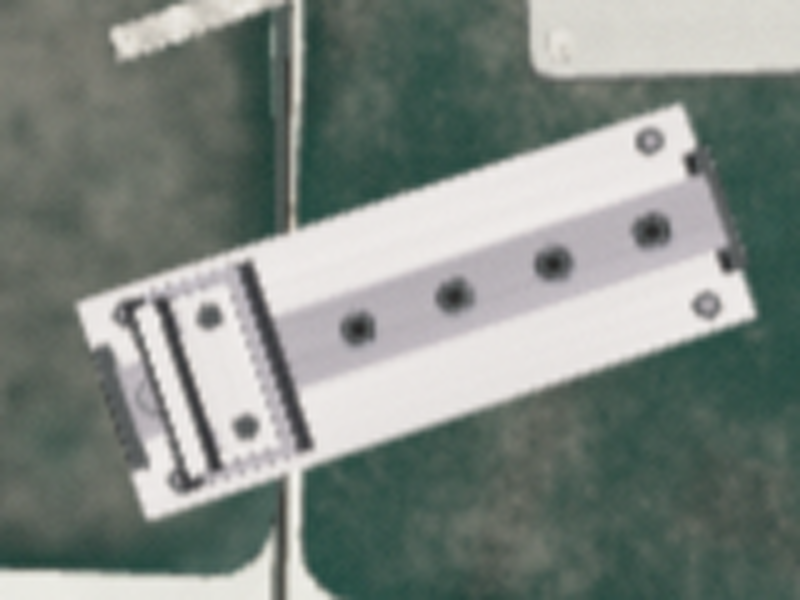

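View pics/sidez.png

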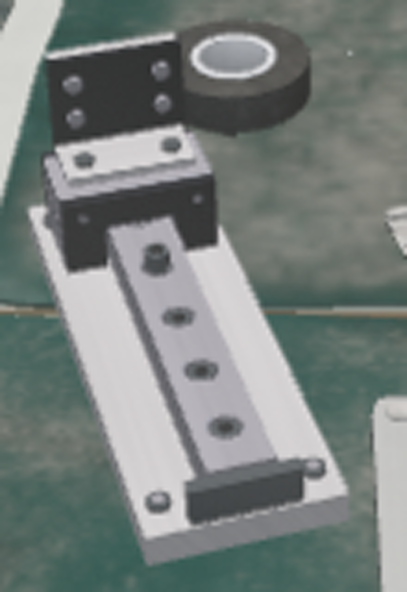

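In both close-ups the screw nearest the carriage, first in the row and at (155,258) in the side crop, clearly stands proud. The other three are sunk. I'll refine the rail pose from the hole centres and cross-check it against depth.

```bash
python3 - <<'E'
from h import *
p=env.camera("top")
z=[(357,328,.041),(455,297,.034),(553,264,.034),(652,230,.034)]
P=[]
for a,b,h in z:
    u=(a+.5)/5-.5+290;v=(b+.5)/5-.5+220
    P.append(unproj_z(p,u,v,h)); print(P[-1].round(4),unproj_d(p,u+ (0),v).round(4))
P=np.array(P);print(np.diff(P[:,:2],axis=0).round(4),np.linalg.norm(np.diff(P[:,:2],axis=0),axis=1), "len14",np.linalg.norm(P[3]-P[0]))
# base corners at z~? from zoom
for a,b in [(77,303),(150,520),(757,317),(681,104)]:
    u=(a+.5)/5-.5+290;v=(b+.5)/5-.5+220
    print("corner",unproj_z(p,u,v,.012).round(4),unproj_d(p,u+ (1 if a<400 else -1)*2,v).round(4))
# bracket top back edge
for a,b in [(130,305),(185,487),(160,395)]:
    u=(a+.5)/5-.5+290;v=(b+.5)/5-.5+220
    print("brk",unproj_z(p,u,v,.094).round(4),unproj_d(p,u+2,v).round(4))
q=env.camera("side")
z=[(155,250,.041),(180,316,.034),(201,370,.034),(227,427,.034)]
for a,b,h in z:
    u=(a+.5)/3.7-.5+230;v=(b+.5)/3.7-.5+220
    print("side",unproj_z(q,u,v,h).round(4),unproj_d(q,u,v).round(4))
E
```

```text
[ 0.4515 -0.3392  0.041 ] [ 0.4515 -0.3392  0.041 ]
[ 0.4619 -0.3697  0.034 ] [ 0.4618 -0.3695  0.0355]
[ 0.4727 -0.3997  0.034 ] [ 0.4727 -0.3997  0.0339]
[ 0.4838 -0.4301  0.034 ] [ 0.4838 -0.4301  0.0341]
[[ 0.0104 -0.0305]
 [ 0.0107 -0.03  ]
 [ 0.0111 -0.0304]] [0.03225274 0.03183544 0.03238297] len14 0.0967204220804108
corner [ 0.4586 -0.2547  0.012 ] [ 0.4584 -0.2578  0.0175]
corner [ 0.3922 -0.2788  0.012 ] [ 0.392  -0.2823  0.001 ]
corner [ 0.4589 -0.4676  0.012 ] [ 0.4595 -0.4675 -0.0009]
corner [ 0.5255 -0.4436  0.012 ] [ 0.527  -0.4431 -0.0009]
brk [ 0.4544 -0.2693  0.094 ] [ 0.4545 -0.2721  0.0933]
brk [ 0.4035 -0.2859  0.094 ] [ 0.4026 -0.2923  0.017 ]
brk [ 0.4292 -0.2783  0.094 ] [ 0.4292 -0.281   0.0961]
side [ 0.4501 -0.3404  0.041 ] [ 0.4499 -0.3388  0.0398]
side [ 0.4619 -0.371   0.034 ] [ 0.4618 -0.37    0.0332]
side [ 0.472  -0.4016  0.034 ] [ 0.4717 -0.3986  0.0316]
side [ 0.4832 -0.4317  0.034 ] [ 0.483  -0.4295  0.0322]
```

Depth agrees that the first screw's head is 41 mm high. The rail direction is about (0.335,-0.942). The arm has to fold in to get past the post, so I'll make a few small moves first and identify its kinematics from them.

Call:
jog_arm --pt "0 -0.03 -0.05 0 0 0 1" --pt "0 -0.06 -0.1 0 0 0 1" --pt "0 -0.06 -0.15 0 0 0 1" --pt "0 -0.06 -0.15 0 0 0 1"

```text
t: 3.15
tcp_pos: [0.177, 0.5112, 0.3561]
tool_rot: [0.166, 0.986, 0.003, 0.001]
ft_force: [0.2, 0.4, -0.3]
opening: 0.0123
```

```bash
cat > s.py <<'E'
from h import *
import json
s=env.sense();print({k:np.round(s[k],4).tolist() for k in s if k not in("effort","wrist_torque")})
open("log.jsonl","a").write(json.dumps({k:np.asarray(s[k]).tolist() for k in s})+"\n")
E
python3 s.py
```

```text
{'t': 3.15, 'qpos': [0.9955, 0.0143, 0.2918, 1.841, -0.0, 1.3284], 'joint_vel': [-0.0013, 0.0243, -0.0947, -0.0499, -0.001, -0.0001], 'tcp_pos': [0.177, 0.5112, 0.3561], 'tool_rot': [0.1657, 0.9862, 0.0034, 0.0015], 'ft_force': [0.2096, 0.3692, -0.2915], 'opening': 0.0123}
```

Call:
jog_arm --pt "0 -0.05 0 0 0 0 1" --pt "0 -0.1 0 0 0 0 1" --pt "0 -0.1 0 0 0 0 1"

```text
t: 3.52
tcp_pos: [0.1427, 0.414, 0.3516]
tool_rot: [0.166, 0.986, 0.0, 0.0]
ft_force: [-0.1, 0.7, 1.0]
opening: 0.0
```

```bash
python3 s.py
```

```text
{'t': 3.525, 'qpos': [0.9385, -0.2874, 0.0082, 1.8655, -0.0001, 1.2715], 'joint_vel': [0.0048, 0.085, 0.0584, -0.0434, 0.0048, 0.0146], 'tcp_pos': [0.1427, 0.414, 0.3516], 'tool_rot': [0.1657, 0.9862, 0.0004, 0.0003], 'ft_force': [-0.0841, 0.7192, 1.0239], 'opening': 0.0}
```

Call:
jog_arm --pt "0 0 -0.05 0 0 0 1" --pt "0 0 -0.1 0 0 0 1" --pt "0 0 -0.1 0 0 0 1"

```text
t: 3.9
tcp_pos: [0.1446, 0.4172, 0.4542]
tool_rot: [0.166, 0.986, 0.002, 0.001]
ft_force: [-0.3, 0.1, -1.0]
opening: -0.0004
```

```bash
python3 s.py
```

```text
{'t': 3.9, 'qpos': [0.9392, -0.1391, 0.3438, 2.0487, 0.0001, 1.2721], 'joint_vel': [0.0011, -0.0073, -0.1139, -0.0483, 0.0018, -0.001], 'tcp_pos': [0.1446, 0.4172, 0.4542], 'tool_rot': [0.1657, 0.9862, 0.0022, 0.0011], 'ft_force': [-0.2896, 0.092, -0.9621], 'opening': -0.0004}
```

```bash
cat > fit.py <<'E'
import json,numpy as np
D=[json.loads(l) for l in open("log.jsonl")]
D.append(dict(qpos=[1.02,.1045,.0965,1.564,0,1.353],tcp_pos=[.196,.567,.201]))
A=[];b=[];lat=[]
for d in D:
    q=d["qpos"];x,y,z=d["tcp_pos"];c,s=np.cos(q[0]),np.sin(q[0])
    r=c*x+s*y;lat.append(-s*x+c*y);f=q[1]-q[2]; p=f+q[3]
    A.append([1,0,np.sin(q[1]),np.cos(f)]);b.append(r)
    A.append([0,1,np.cos(q[1]),-np.sin(f)]);b.append(z)
    print(round(p,4))
X,res,rk,sv=np.linalg.lstsq(np.array(A),np.array(b),rcond=None)
print("A,H,L1,L2",X,"lat",lat,"res",(np.array(A)@X-b).round(4))
E
python3 fit.py
```

```text
1.5635
1.5699
1.5659
1.572
A,H,L1,L2 [-0.00306853 -0.16552144  0.37203473  0.54587546] lat [np.float64(0.12959123274918102), np.float64(0.12955699977124238), np.float64(0.1296235235614383), np.float64(0.1297353220576101)] res [ 0.002  -0.     -0.0046 -0.0013  0.0068  0.0022 -0.0041 -0.0009]
```

The in-plane model fits to a few mm, with a lateral offset of 0.13 m. I'll pull back to a radius of about 0.25 m at z≈0.37, so the arm can swing inside the post (radius 0.377).

Call:
jog_arm --pt "0 -0.04 0.02 0 0 0 1" --pt "0 -0.08 0.04 0 0 0 1" --pt "0 -0.12 0.06 0 0 0 1" --pt "0 -0.16 0.085 0 0 0 1" --pt "0 -0.19 0.085 0 0 0 1" --pt "0 -0.19 0.085 0 0 0 1" --pt "0 -0.19 0.085 0 0 0 1"

```text
t: 4.78
tcp_pos: [0.0822, 0.2369, 0.3658]
tool_rot: [0.166, 0.986, -0.0, -0.0]
ft_force: [-0.3, 0.4, -0.5]
opening: -0.0
```

```bash
python3 s.py; python3 fit.py; python3 - <<'E'
from h import *
p=env.camera("side");cv2.imwrite("pics/side2.png",p["img"])
E
```

```text
{'t': 4.775, 'qpos': [0.6935, -0.8075, -0.2977, 2.0808, 0.0002, 1.0267], 'joint_vel': [0.0098, 0.0194, 0.0115, 0.0054, -0.0004, -0.0007], 'tcp_pos': [0.0822, 0.2369, 0.3658], 'tool_rot': [0.1658, 0.9862, -0.0, -0.0002], 'ft_force': [-0.2714, 0.3839, -0.5276], 'opening': -0.0}
1.5635
1.5699
1.5659
1.5711
1.572
A,H,L1,L2 [-0.00817178 -0.15211638  0.3577873   0.55035794] lat [np.float64(0.12959123274918102), np.float64(0.12955699977124238), np.float64(0.1296235235614383), np.float64(0.1296598030450376), np.float64(0.1297353220576101)] res [ 0.001   0.0004 -0.0014 -0.0002  0.0076  0.0036 -0.001  -0.002  -0.0062
 -0.0017]
```

View pics/side2.png

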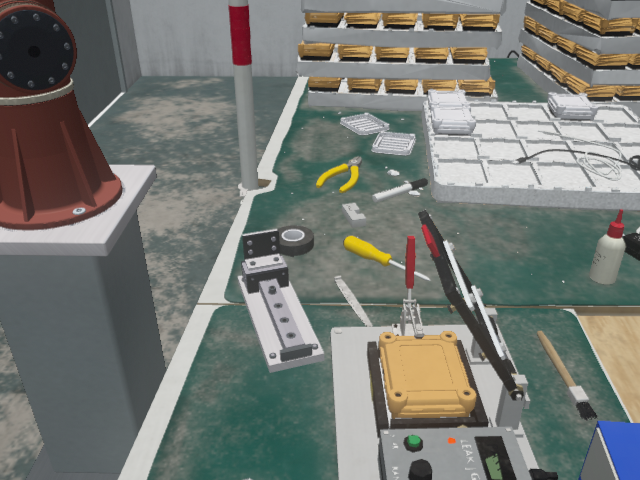

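```bash
cat > rel.py <<'E'
import numpy as np
from scipy.spatial.transform import Rotation as R
def rel(pos0,rot0,pos,rot):
    a=R.from_quat(rot0);b=R.from_quat(rot)
    return np.r_[a.inv().apply(np.array(pos)-pos0),np.degrees((a.inv()*b).as_rotvec())]
def down(ang): # tool down, tool x at world angle ang(rad)
    x=np.array([np.cos(ang),np.sin(ang),0]);z=np.array([0,0,-1.]);return R.from_matrix(np.c_[x,np.cross(z,x),z]).as_quat()
E
python3 - <<'E'
from h import *; from rel import *
s=env.sense();p0=s["tcp_pos"];r0=down(2.808)
az=np.linspace(1.237,-.60,15)[1:];xa=np.linspace(2.808,1.912,15)[1:]
pp,rr=p0,r0
for k,(a,x) in enumerate(zip(az,xa)):
    P=[.25*np.cos(a),.25*np.sin(a),.366]
    print(k,np.round(rel(pp,rr,P,down(x)),3).tolist())
    if k==6: pp=np.array(P);rr=down(x)
E
```

```text
0 [-0.033, -0.003, -0.0, 0.0, 0.0, 3.667]
1 [-0.065, -0.009, -0.0, 0.0, 0.0, 7.334]
2 [-0.096, -0.02, -0.0, 0.0, 0.0, 11.001]
3 [-0.125, -0.034, -0.0, 0.0, 0.0, 14.668]
4 [-0.153, -0.053, -0.0, 0.0, 0.0, 18.335]
5 [-0.177, -0.074, -0.0, 0.0, 0.0, 22.002]
6 [-0.199, -0.099, -0.0, 0.0, 0.0, 25.669]
7 [-0.028, -0.017, 0.0, 0.0, 0.0, 3.667]
8 [-0.054, -0.037, 0.0, 0.0, 0.0, 7.334]
9 [-0.077, -0.061, 0.0, 0.0, 0.0, 11.001]
10 [-0.096, -0.087, 0.0, 0.0, 0.0, 14.668]
11 [-0.112, -0.115, 0.0, 0.0, 0.0, 18.335]
12 [-0.124, -0.146, 0.0, 0.0, 0.0, 22.002]
13 [-0.133, -0.178, 0.0, 0.0, 0.0, 25.669]
```

Call:
jog_arm --pt "-0.033 -0.003 0 0 0 3.7 1" --pt "-0.065 -0.009 0 0 0 7.3 1" --pt "-0.096 -0.02 0 0 0 11 1" --pt "-0.125 -0.034 0 0 0 14.7 1" --pt "-0.153 -0.053 0 0 0 18.3 1" --pt "-0.177 -0.074 0 0 0 22 1" --pt "-0.199 -0.099 0 0 0 25.7 1"

```text
t: 5.7
tcp_pos: [0.2386, 0.0769, 0.366]
tool_rot: [0.381, 0.924, 0.0, -0.001]
ft_force: [0.7, -0.2, 0.1]
opening: -0.0004
```

```bash
python3 s.py; python3 - <<'E'
from h import *
p=env.camera("side");cv2.imwrite("pics/side3.png",p["img"])
E
```

```text
{'t': 5.7, 'qpos': [-0.232, -0.8063, -0.2968, 2.0817, 0.0003, 0.5505], 'joint_vel': [-1.0643, 0.0059, 0.0034, -0.0019, -0.0014, -0.5459], 'tcp_pos': [0.2386, 0.0769, 0.366], 'tool_rot': [0.3814, 0.9244, 0.0, -0.0007], 'ft_force': [0.7328, -0.213, 0.0551], 'opening': -0.0004}
```

View pics/side3.png

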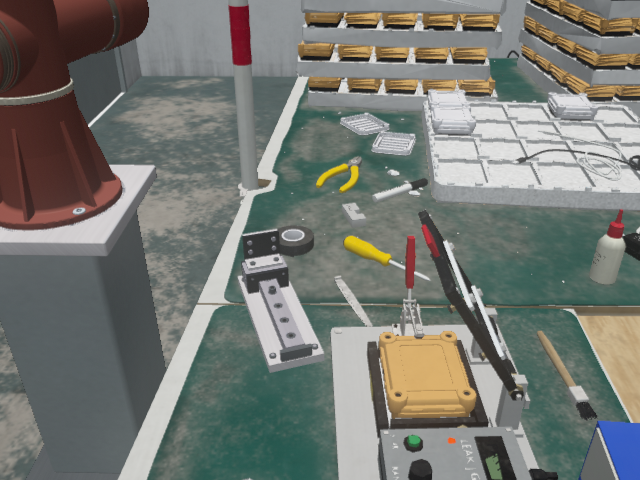

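The arm passes inside the post with clear space and no contact force. I'll continue the swing.

Call:
jog_arm --pt "-0.028 -0.017 0 0 0 3.7 1" --pt "-0.054 -0.037 0 0 0 7.3 1" --pt "-0.077 -0.061 0 0 0 11 1" --pt "-0.096 -0.087 0 0 0 14.7 1" --pt "-0.112 -0.115 0 0 0 18.3 1" --pt "-0.124 -0.146 0 0 0 22 1" --pt "-0.133 -0.178 0 0 0 25.6 1" --pt "-0.133 -0.178 0 0 0 25.6 1"

```text
t: 6.75
tcp_pos: [0.2062, -0.144, 0.3657]
tool_rot: [0.578, 0.816, 0.001, -0.001]
ft_force: [-0.5, 0.9, 0.1]
opening: -0.0001
```

```bash
python3 s.py
```

```text
{'t': 6.75, 'qpos': [-1.151, -0.8032, -0.296, 2.0802, -0.0, 0.0817], 'joint_vel': [0.0787, -0.0182, 0.0065, 0.0161, 0.0113, 0.0314], 'tcp_pos': [0.2062, -0.144, 0.3657], 'tool_rot': [0.5781, 0.816, 0.0005, -0.001], 'ft_force': [-0.4799, 0.9197, 0.0643], 'opening': -0.0001}
```

Call:
jog_arm --pt "-0.028 0.027 0.03 0 0 0 1" --pt "-0.056 0.055 0.06 0 0 0 1" --pt "-0.083 0.082 0.09 0 0 0 1" --pt "-0.111 0.109 0.12 0 0 0 1" --pt "-0.139 0.137 0.15 0 0 0 1" --pt "-0.166 0.164 0.18 0 0 0 1" --pt "-0.166 0.164 0.22 0 0 0 1" --pt "-0.166 0.164 0.25 0 0 0 1" --pt "-0.166 0.164 0.25 0 0 0 1"

```text
t: 7.88
tcp_pos: [0.4165, -0.2408, 0.1137]
tool_rot: [0.575, 0.818, 0.001, -0.003]
ft_force: [-0.3, 0.2, 0.6]
opening: -0.0004
```

```bash
python3 s.py; cat > look.py <<'E'
from h import *
import sys
n=sys.argv[1]
p=env.camera("top");cv2.imwrite(f"pics/top{n}.png",p["img"])
I=p["img"][200:350,260:460];cv2.imwrite(f"pics/topz{n}.png",cv2.resize(I,None,fx=4,fy=4,interpolation=cv2.INTER_CUBIC))
q=env.camera("side")
I=q["img"][140:380,200:360];cv2.imwrite(f"pics/sidez{n}.png",cv2.resize(I,None,fx=2.5,fy=2.5,interpolation=cv2.INTER_CUBIC))
T=env.sense()["tcp_pos"];print(T,proj(p,T),proj(q,T))
C=np.array([.4586,-.3607]);d=np.array([.335,-.942])
print("tcp rail x,y",(T[:2]-C)@d,(T[:2]-C)@[.942,.335])
for P,nm in ((p,"top"),(q,"side")):
  for l,z in [("push_face",.074),("front_edge",.0365),("screw",.034)]:
    for r in env.tip_of(P,l)[:4]:
        v,u=r["position"];X=unproj_z(P,u,v,z); print(nm,l,round(r["confidence"],2),[round(u),round(v)],X.round(4),"rail",((X[:2]-C)@d).round(4),((X[:2]-C)@[.942,.335]).round(4))
E
python3 look.py 4
```

```text
{'t': 7.875, 'qpos': [-0.7972, -0.2561, -0.4052, 1.427, 0.0003, 0.4284], 'joint_vel': [-0.0122, -0.0317, 0.064, 0.0316, -0.0024, -0.0066], 'tcp_pos': [0.4165, -0.2408, 0.1137], 'tool_rot': [0.5752, 0.818, 0.0006, -0.0026], 'ft_force': [-0.3468, 0.1994, 0.6251], 'opening': -0.0004}
[ 0.41755769 -0.24275995  0.11714361] (np.float64(296.1055764677078), np.float64(306.2474026707845)) (np.float64(253.36561971251837), np.float64(204.34072521324325))
tcp rail x,y -0.12484870157657746 0.0008480595588433744
top push_face 0.16 [186, 208] [ 0.5562 -0.0776  0.074 ] rail -0.2339 0.1868
top screw 0.53 [418, 266] [ 0.4832 -0.4265  0.034 ] rail 0.0703 0.0011
top screw 0.44 [395, 272] [ 0.4735 -0.3914  0.034 ] rail 0.0339 0.0038
side push_face 0.87 [259, 246] [ 0.4285 -0.2871  0.074 ] rail -0.0794 -0.0037
side push_face 0.43 [283, 322] [ 0.4769 -0.4552  0.074 ] rail 0.0952 -0.0144
side front_edge 0.62 [266, 281] [ 0.44   -0.3195  0.0365] rail -0.045 -0.0037
```

View pics/topz4.png

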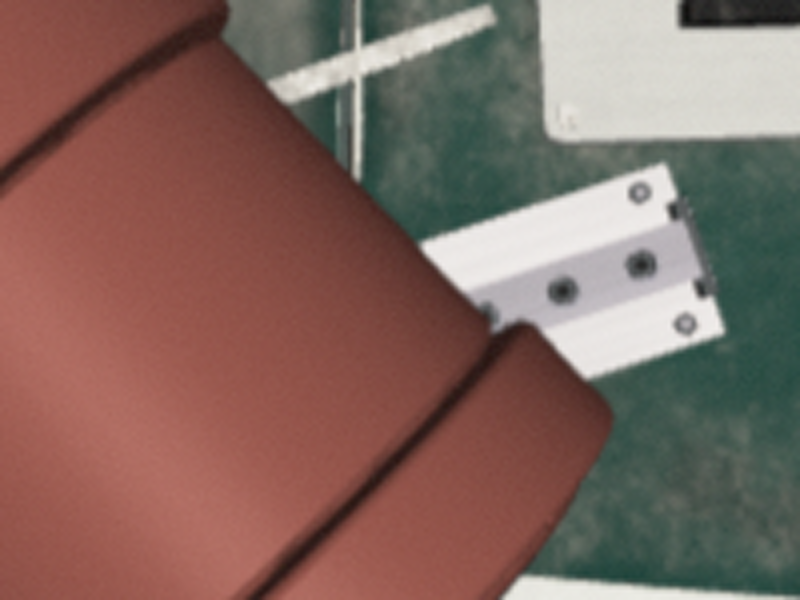

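View pics/sidez4.png

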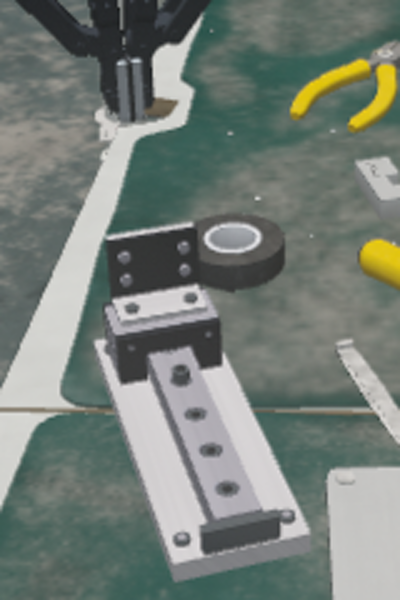

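```bash
python3 - <<'E'
from h import *
q=env.camera("side");I=q["img"].copy()
s=env.sense();T=s["tcp_pos"];print(T)
for z,c in ((0,(0,0,255)),(.008,(255,0,0)),(-.011,(0,255,0))):
    u,v=proj(q,T-[0,0,z]);print(u,v)
print([ (v,np.round(unproj_d(q,252,v),3).tolist()) for v in range(160,215,4)])
I=cv2.resize(I[100:300,200:330],None,fx=3,fy=3,interpolation=cv2.INTER_CUBIC)
u,v=proj(q,T);cv2.circle(I,(int((u-200)*3),int((v-100)*3)),3,(0,0,255),-1)
cv2.imwrite("pics/z5.png",I)
E
```

```text
[ 0.41704099 -0.24389086  0.11713523]
252.90925107960106 204.70694899353674
253.2562598406962 209.60483446988786
252.42671333658288 197.8961278607767
[(160, [0.422, -0.255, 0.192]), (164, [0.421, -0.253, 0.185]), (168, [0.421, -0.255, 0.18]), (172, [0.421, -0.254, 0.173]), (176, [0.42, -0.255, 0.168]), (180, [0.42, -0.255, 0.162]), (184, [0.419, -0.253, 0.154]), (188, [0.368, 0.064, -0.007]), (192, [0.372, 0.037, -0.003]), (196, [0.374, 0.022, -0.004]), (200, [0.376, 0.005, -0.004]), (204, [0.379, -0.015, -0.002]), (208, [0.382, -0.037, 0.001]), (212, [0.383, -0.048, -0.001])]
```

View pics/z5.png

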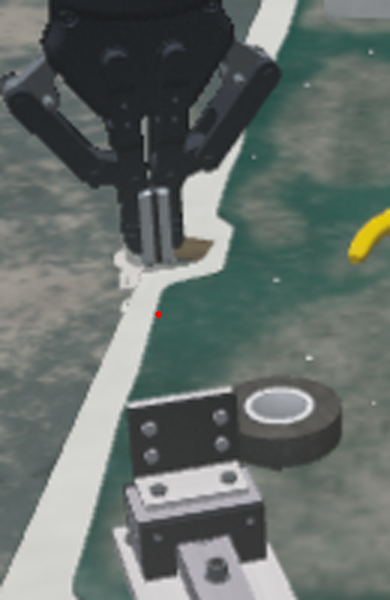

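```bash
python3 - <<'E'
from h import *
q=env.camera("side");cur=q["z_map"].copy()
q["z_map"]=np.load("v0.npz")["side"]
for u in range(175,225,4):
    print(u,[ (v,np.round(unproj_d(q,u,v),3).tolist()) for v in (0,3,6,9)])
print(proj(q,[.196,.567,.193]),proj(q,[.196,.567,.206]),proj(q,[.196,.567,.236]))
q["z_map"]=cur
# current arm points: lowest z of finger points
H,W=cur.shape
pts=[]
for v in range(120,240):
    for u in range(225,280):
        if cur[v,u]>0:
            X=unproj_d(q,u,v)
            if X[2]>.1 and -.32<X[1]<-.2: pts.append((*X,u,v))
P=np.array(pts);P=P[np.argsort(P[:,2])];print(P[:12].round(3))
for z in np.arange(.14,.36,.01):
    m=(P[:,2]>z)&(P[:,2]<z+.01)
    if m.any(): print(round(z,3),m.sum(),"x",P[m,0].min().round(3),P[m,0].max().round(3),"y",P[m,1].min().round(3),P[m,1].max().round(3))
s=env.sense();print(s["t"],s["tcp_pos"],s["tool_rot"])
E
```

```text
175 [(0, [0.54, -1.008, 0.519]), (3, [0.54, -1.008, 0.519]), (6, [0.54, -1.008, 0.519]), (9, [0.54, -1.008, 0.519])]
179 [(0, [0.54, -1.008, 0.519]), (3, [0.54, -1.008, 0.519]), (6, [0.54, -1.008, 0.519]), (9, [0.54, -1.008, 0.519])]
183 [(0, [0.54, -1.008, 0.519]), (3, [0.54, -1.008, 0.519]), (6, [0.54, -1.008, 0.519]), (9, [0.54, -1.008, 0.519])]
187 [(0, [0.172, 0.511, 0.272]), (3, [0.17, 0.513, 0.265]), (6, [0.54, -1.008, 0.519]), (9, [0.54, -1.008, 0.519])]
191 [(0, [0.182, 0.509, 0.272]), (3, [0.181, 0.509, 0.266]), (6, [0.179, 0.513, 0.258]), (9, [0.178, 0.513, 0.251])]
195 [(0, [0.189, 0.519, 0.271]), (3, [0.189, 0.515, 0.265]), (6, [0.187, 0.52, 0.257]), (9, [0.187, 0.517, 0.251])]
199 [(0, [0.54, -1.008, 0.519]), (3, [0.54, -1.008, 0.519]), (6, [0.54, -1.008, 0.519]), (9, [0.54, -1.008, 0.519])]
203 [(0, [0.54, -1.008, 0.519]), (3, [0.54, -1.008, 0.519]), (6, [0.54, -1.008, 0.519]), (9, [0.54, -1.008, 0.519])]
207 [(0, [0.198, 0.616, 0.255]), (3, [0.198, 0.612, 0.249]), (6, [0.54, -1.008, 0.519]), (9, [0.54, -1.008, 0.519])]
211 [(0, [0.21, 0.606, 0.257]), (3, [0.209, 0.606
[... 1114 characters left out ...]
-01  2.49e+02  1.87e+02]
 [ 4.10e-01 -2.46e-01  1.50e-01  2.46e+02  1.85e+02]
 [ 4.14e-01 -2.56e-01  1.50e-01  2.48e+02  1.88e+02]]
0.14 13 x 0.409 0.424 y -0.256 -0.245
0.15 103 x 0.401 0.43 y -0.257 -0.242
0.16 135 x 0.402 0.43 y -0.258 -0.244
0.17 142 x 0.401 0.431 y -0.257 -0.241
0.18 133 x 0.402 0.437 y -0.261 -0.234
0.19 307 x 0.387 0.452 y -0.268 -0.232
0.2 399 x 0.386 0.458 y -0.268 -0.222
0.21 271 x 0.384 0.459 y -0.268 -0.22
0.22 284 x 0.394 0.459 y -0.266 -0.219
0.23 350 x 0.39 0.459 y -0.268 -0.226
0.24 306 x 0.39 0.459 y -0.27 -0.232
0.25 33 x 0.391 0.435 y -0.269 -0.259
8.375 [ 0.41692818 -0.24381392  0.11690933] [ 5.76275736e-01  8.17255221e-01 -2.64188342e-05  4.22788189e-04]
```

By depth, the closed fingertips sit about 31 mm above the reported TCP height, where the spec says 8 mm below it. The same 39 mm offset shows in the first picture. The x and y values agree. I'll set heights from the cameras, checking as I go, and descend behind the bracket clear of everything.

Call:
jog_arm --pt "0 0 0.02 0 0 0 1" --pt "0 0 0.04 0 0 0 1" --pt "0 0 0.06 0 0 0 1" --pt "0 0 0.075 0 0 0 1" --pt "0 0 0.075 0 0 0 1"

```text
t: 9.0
tcp_pos: [0.4158, -0.2426, 0.0396]
tool_rot: [0.576, 0.817, 0.0, -0.001]
ft_force: [0.4, -0.0, 0.8]
opening: 0.0001
```

```bash
python3 s.py; cat > tip.py <<'E'
from h import *
import sys
C=np.array([.4586,-.3607]);d=np.array([.335,-.942]);n=np.array([.942,.335])
q=env.camera("side");s=env.sense();T=s["tcp_pos"]
print("tcp",T.round(4),"rail",((T[:2]-C)@d).round(4),((T[:2]-C)@n).round(4),"F",s["ft_force"].round(2))
z=q["z_map"];F=f(q);vv,uu=np.mgrid[0:480,0:640]
W=np.linalg.inv(q["world_to_cam"])
X=np.stack([(uu-q["cx"])/F*z,-(vv-q["cy"])/F*z,-z,np.ones_like(z)],-1)@W.T
X=X[...,:3];r=(X[...,:2]-C)@d;l=(X[...,:2]-C)@n
tr=(T[:2]-C)@d;tl=(T[:2]-C)@n
m=(z>0)&(abs(r-tr)<.016)&(abs(l-tl)<.016)&(X[...,2]>T[2]-.02)&(X[...,2]<T[2]+.08)
P=X[m]
if len(P): print("finger pts",m.sum(),"zmin pct",np.percentile(P[:,2],[0,2,5,20]).round(4))
# carriage front/tool plate: tool plate front face z .06-.09
m2=(z>0)&(abs(l)<.024)&(X[...,2]>.062)&(X[...,2]<.09)&(r>-.1)&(r<.0)
if m2.sum(): print("tool plate front rail x median",np.percentile(r[m2],[10,50,90]).round(4),m2.sum())
m3=(z>0)&(abs(l)<.028)&(X[...,2]>.038)&(X[...,2]<.049)&(r>-.08)&(r<.0)&(abs(l)>.01)
if m3.sum(): print("carriage front face rail x",np.percentile(r[m3],[10,50,90]).round(4),m3.sum())
I=q["img"][140:380,200:360];cv2.imwrite(f"pics/sidez{sys.argv[1]}.png",cv2.resize(I,None,fx=2.5,fy=2.5,interpolation=cv2.INTER_CUBIC))
E
python3 tip.py 6
```

```text
{'t': 9.0, 'qpos': [-0.8008, -0.2264, -0.5154, 1.2846, 0.0001, 0.4274], 'joint_vel': [0.0013, -0.0174, 0.0377, 0.0186, 0.0004, -0.0003], 'tcp_pos': [0.4158, -0.2426, 0.0396], 'tool_rot': [0.5762, 0.8173, 0.0003, -0.0013], 'ft_force': [0.3689, -0.0399, 0.7965], 'opening': 0.0001}
tcp [ 0.4164 -0.2432  0.0408] rail -0.1249 -0.0004 F [ 0.27 -0.57  1.09]
finger pts 544 zmin pct [0.0725 0.0772 0.0788 0.0855]
tool plate front rail x median [-0.0785 -0.077  -0.0753] 574
carriage front face rail x [-0.0493 -0.0469 -0.0455] 181
```

View pics/sidez6.png

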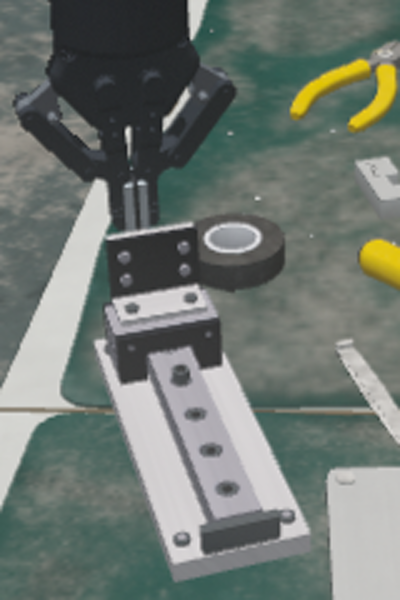

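The fingertips are at z≈0.072, behind the bracket and centred on it. The carriage front is at rail x≈-0.047 and the screw at -0.022, so about 20 mm of travel is left. Pushing gently.

Call:
jog_arm --pt "-0.006 0 0 0 0 0 1" --pt "-0.012 0 0 0 0 0 1" --pt "-0.018 0 0 0 0 0 1" --pt "-0.022 0 0 0 0 0 1" --pt "-0.026 0 0 0 0 0 1" --pt "-0.029 0 0 0 0 0 1" --pt "-0.032 0 0 0 0 0 1" --pt "-0.035 0 0 0 0 0 1" --pt "-0.038 0 0 0 0 0 1" --pt "-0.038 0 0 0 0 0 1"

```text
t: 10.3
tcp_pos: [0.4296, -0.2796, 0.0413]
tool_rot: [0.576, 0.817, 0.0, 0.0]
ft_force: [-0.1, 0.6, -0.3]
opening: 0.0002
```

```bash
python3 tip.py 7
```

```text
tcp [ 0.4296 -0.2796  0.0414] rail -0.0861 -0.0001 F [-0.48  1.09 -0.53]
finger pts 432 zmin pct [0.0542 0.0913 0.0929 0.0954]
tool plate front rail x median [-0.0675 -0.0659 -0.064 ] 582
carriage front face rail x [-0.0387 -0.0363 -0.0347] 176
```

View pics/sidez7.png

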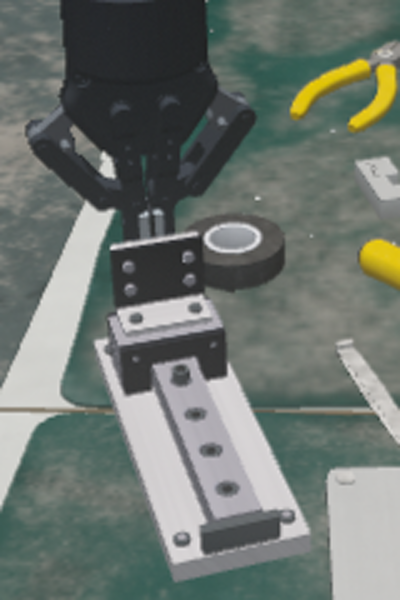

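The carriage has moved about 11 mm with no noticeable force. About 9 mm remain, so I'll use smaller steps.

Call:
jog_arm --pt "-0.002 0 0 0 0 0 1" --pt "-0.004 0 0 0 0 0 1" --pt "-0.006 0 0 0 0 0 1" --pt "-0.007 0 0 0 0 0 1" --pt "-0.007 0 0 0 0 0 1"

```text
t: 10.98
tcp_pos: [0.4319, -0.2861, 0.0414]
tool_rot: [0.576, 0.817, 0.0, 0.0]
ft_force: [-0.3, 0.5, 0.5]
opening: -0.0002
```

```bash
python3 tip.py 8
```

```text
tcp [ 0.4319 -0.2861  0.0414] rail -0.0792 -0.0001 F [0.11 0.92 0.07]
finger pts 437 zmin pct [0.084  0.0915 0.0927 0.0955]
tool plate front rail x median [-0.0608 -0.0592 -0.0575] 585
carriage front face rail x [-0.0317 -0.0296 -0.0281] 174
```

Call:
jog_arm --pt "-0.0005 0 0 0 0 0 1" --pt "-0.001 0 0 0 0 0 1" --pt "-0.001 0 0 0 0 0 1"

```text
t: 11.4
tcp_pos: [0.4322, -0.2869, 0.0414]
tool_rot: [0.576, 0.817, 0.0, -0.0]
ft_force: [-0.3, 1.7, 0.3]
opening: 0.0001
```

```bash
python3 tip.py 9
```

```text
tcp [ 0.4322 -0.2869  0.0414] rail -0.0784 -0.0002 F [-0.56  1.11  0.74]
finger pts 439 zmin pct [0.0832 0.0915 0.0928 0.0953]
tool plate front rail x median [-0.0603 -0.0584 -0.0565] 595
carriage front face rail x [-0.0303 -0.0286 -0.027 ] 170
```

Call:
jog_arm --pt "-0.0005 0 0 0 0 0 1" --pt "-0.001 0 0 0 0 0 1" --pt "-0.001 0 0 0 0 0 1"

```text
t: 11.82
tcp_pos: [0.4325, -0.2879, 0.0414]
tool_rot: [0.576, 0.817, 0.0, 0.0]
ft_force: [-0.1, 0.8, 1.0]
opening: 0.0001
```

Call:
jog_arm --pt "-0.0005 0 0 0 0 0 1" --pt "-0.001 0 0 0 0 0 1" --pt "-0.001 0 0 0 0 0 1"

```text
t: 12.2
tcp_pos: [0.4329, -0.2888, 0.0414]
tool_rot: [0.576, 0.817, 0.0, 0.0]
ft_force: [-0.2, 0.7, 0.7]
opening: -0.0002
```

```bash
python3 tip.py 10
```

```text
tcp [ 0.4329 -0.2888  0.0414] rail -0.0763 -0.0001 F [-0.53  0.76  0.88]
finger pts 440 zmin pct [0.0541 0.0916 0.0925 0.095 ]
tool plate front rail x median [-0.0581 -0.0562 -0.0545] 600
carriage front face rail x [-0.0283 -0.0266 -0.0251] 176
```

Call:
jog_arm --pt "-0.0005 0 0 0 0 0 1" --pt "-0.001 0 0 0 0 0 1" --pt "-0.001 0 0 0 0 0 1"

```text
t: 12.62
tcp_pos: [0.4332, -0.2896, 0.0414]
tool_rot: [0.576, 0.817, 0.0, -0.0]
ft_force: [-1.1, 2.6, 2.7]
opening: 0.0002
```

Call:
jog_arm --pt "-0.0005 0 0 0 0 0 1" --pt "-0.001 0 0 0 0 0 1" --pt "-0.001 0 0 0 0 0 1"

```text
t: 13.0
tcp_pos: [0.4334, -0.2901, 0.0414]
tool_rot: [0.576, 0.817, 0.0, -0.0]
ft_force: [-3.0, 5.2, 3.8]
opening: 0.0001
```

```bash
python3 tip.py 11
```

```text
tcp [ 0.4334 -0.2902  0.0414] rail -0.0749 -0.0002 F [-2.66  4.78  4.33]
finger pts 439 zmin pct [0.0544 0.0908 0.0928 0.0959]
tool plate front rail x median [-0.0565 -0.0549 -0.0532] 596
carriage front face rail x [-0.0271 -0.0251 -0.0236] 183
```

View pics/sidez11.png

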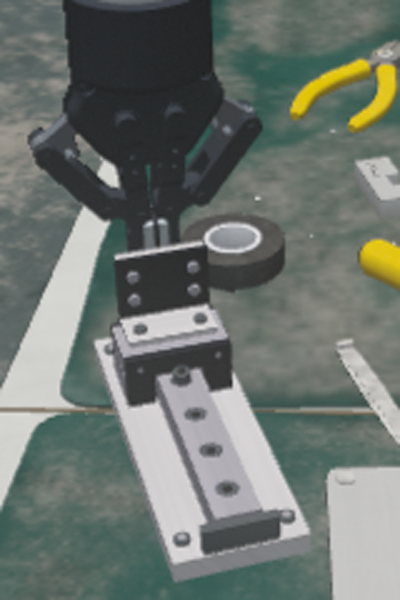

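The push force is rising to about 6 N and the tool is lagging its command, so the carriage is against the screw; the picture shows its front touching the head at (180,375). One more 1 mm press will confirm it.

Call:
jog_arm --pt "-0.0005 0 0 0 0 0 1" --pt "-0.001 0 0 0 0 0 1" --pt "-0.001 0 0 0 0 0 1" --pt "-0.001 0 0 0 0 0 1"

```text
t: 13.55
tcp_pos: [0.4335, -0.2905, 0.0414]
tool_rot: [0.576, 0.817, 0.001, -0.001]
ft_force: [-3.9, 7.7, 6.8]
opening: -0.0002
```

```bash
python3 tip.py 12
```

```text
tcp [ 0.4335 -0.2905  0.0414] rail -0.0745 -0.0002 F [-4.02  9.35  6.82]
finger pts 437 zmin pct [0.07   0.0918 0.0929 0.0958]
tool plate front rail x median [-0.0559 -0.0544 -0.0527] 579
carriage front face rail x [-0.027  -0.0248 -0.0233] 182
```

The carriage is solidly stopped at 10 to 12 N, well under 45 N. Now I'll back off and rise clear.

Call:
jog_arm --pt "0.01 0 0 0 0 0 1" --pt "0.025 0 0 0 0 0 1" --pt "0.03 0 -0.02 0 0 0 1" --pt "0.03 0 -0.05 0 0 0 1" --pt "0.03 0 -0.08 0 0 0 1" --pt "0.03 0 -0.09 0 0 0 1" --pt "0.03 0 -0.09 0 0 0 1"

```text
t: 14.48
tcp_pos: [0.424, -0.2636, 0.1314]
tool_rot: [0.576, 0.817, -0.0, 0.0]
ft_force: [0.0, 0.9, -0.7]
opening: -0.0001
```

Call:
jog_arm --pt "-0.02 0 0 0 0 0 1" --pt "-0.045 0 0 0 0 0 1" --pt "-0.07 0 0 0 0 0 1" --pt "-0.083 0 0 0 0 0 1" --pt "-0.083 0 0 0 0 0 1"

```text
t: 15.1
tcp_pos: [0.4513, -0.3413, 0.1302]
tool_rot: [0.576, 0.817, 0.0, -0.001]
ft_force: [0.2, 0.4, -0.2]
opening: 0.0001
```

```bash
python3 tip.py 13
```

```text
tcp [ 0.4513 -0.3409  0.1305] rail -0.0211 -0.0003 F [ 0.7  -0.29 -0.38]
finger pts 802 zmin pct [0.1597 0.1634 0.1664 0.1743]
tool plate front rail x median [-0.0571 -0.0554 -0.0536] 578
carriage front face rail x [-0.0275 -0.0257 -0.0241] 187
```

View pics/sidez13.png

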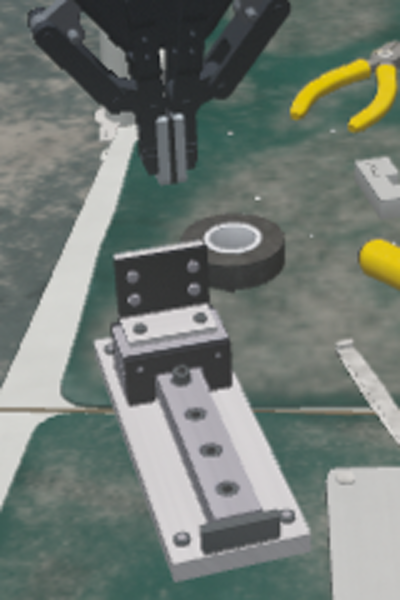

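The carriage has stayed against the head, and the fingertips (z≈0.160, TCP 0.1305) are straight over the screw. I'll descend 78 mm to a tip height of about 0.082 and hold.

Call:
jog_arm --pt "0 0 0.025 0 0 0 1" --pt "0 0 0.045 0 0 0 1" --pt "0 0 0.06 0 0 0 1" --pt "0 0 0.07 0 0 0 1" --pt "0 0 0.078 0 0 0 1" --pt "0 0 0.078 0 0 0 1"

```text
t: 15.9
tcp_pos: [0.4515, -0.3413, 0.053]
tool_rot: [0.576, 0.817, 0.0, -0.0]
ft_force: [-0.1, -0.2, 1.0]
opening: -0.0002
```

```bash
python3 tip.py 14
```

```text
tcp [ 0.4517 -0.3416  0.0535] rail -0.0203 -0.0001 F [ 0.11  0.26 -0.17]
finger pts 1148 zmin pct [0.0336 0.0338 0.0344 0.0442]
tool plate front rail x median [-0.057  -0.055  -0.0122] 265
carriage front face rail x [-0.0276 -0.0255 -0.0239] 186
```

View pics/sidez14.png

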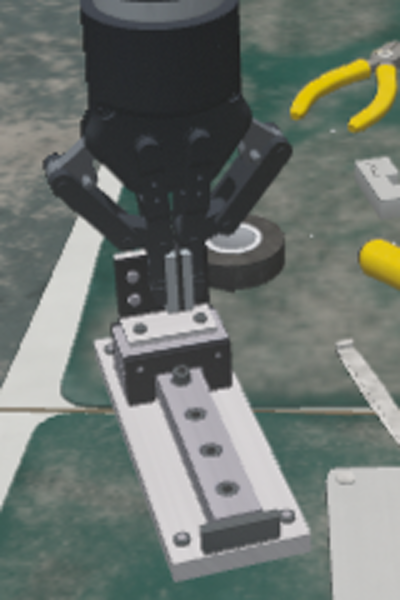

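The fingertips hang over the screw at crop (180,312), with the screw head below at (180,372), clear of the black plate. Holding for 4 s.

Call:
jog_arm --pt "0 0 0 0 0 0 1" --pt "0 0 0 0 0 0 1" --pt "0 0 0 0 0 0 1" --pt "0 0 0 0 0 0 1" --pt "0 0 0 0 0 0 1" --pt "0 0 0 0 0 0 1" --pt "0 0 0 0 0 0 1" --pt "0 0 0 0 0 0 1" --pt "0 0 0 0 0 0 1" --pt "0 0 0 0 0 0 1"

```text
t: 17.2
tcp_pos: [0.4517, -0.3415, 0.0534]
tool_rot: [0.576, 0.817, 0.0, 0.0]
ft_force: [0.2, 0.1, -0.0]
opening: 0.0003
```

Call:
jog_arm --pt "0 0 0 0 0 0 1" --pt "0 0 0 0 0 0 1" --pt "0 0 0 0 0 0 1" --pt "0 0 0 0 0 0 1" --pt "0 0 0 0 0 0 1" --pt "0 0 0 0 0 0 1" --pt "0 0 0 0 0 0 1" --pt "0 0 0 0 0 0 1" --pt "0 0 0 0 0 0 1" --pt "0 0 0 0 0 0 1"

```text
t: 18.45
tcp_pos: [0.4517, -0.3415, 0.0534]
tool_rot: [0.576, 0.817, 0.0, 0.0]
ft_force: [0.7, -1.0, 0.4]
opening: -0.0003
```

Call:
jog_arm --pt "0 0 0 0 0 0 1" --pt "0 0 0 0 0 0 1" --pt "0 0 0 0 0 0 1" --pt "0 0 0 0 0 0 1" --pt "0 0 0 0 0 0 1" --pt "0 0 0 0 0 0 1" --pt "0 0 0 0 0 0 1" --pt "0 0 0 0 0 0 1" --pt "0 0 0 0 0 0 1" --pt "0 0 0 0 0 0 1"

```text
t: 19.7
tcp_pos: [0.4517, -0.3415, 0.0534]
tool_rot: [0.576, 0.817, 0.0, -0.0]
ft_force: [-0.1, -0.3, -0.0]
opening: 0.0002
```

```bash
python3 tip.py 15; python3 - <<'E'
from h import *
q=env.camera("side");s=env.sense();print(s["t"],s["ft_force"].round(2),np.abs(s["joint_vel"]).max().round(4))
C=np.array([.4586,-.3607]);d=np.array([.335,-.942]);n=np.array([.942,.335])
P=[unproj_d(q,u,v) for v in range(225,300) for u in range(255,290)]
P=np.array(P);r=(P[:,:2]-C)@d;l=(P[:,:2]-C)@n
m=(r>-.036)&(r<.0)&(abs(l)<.02)&(P[:,2]>.055);print("finger zmin",np.sort(P[m,2])[:8].round(4),"centre rail",r[m].min().round(4),r[m].max().round(4),"lat",l[m].min().round(4),l[m].max().round(4))
m=(r>-.033)&(r<-.01)&(abs(l)<.008)&(P[:,2]>.0375)&(P[:,2]<.05);print("head pts",P[m].mean(0).round(4),r[m].mean().round(4),l[m].mean().round(4),P[m,2].max().round(4))
for l_ in ["tape","screwdriver","tweezers","gauge_block"]:
    for k in env.tip_of(q,l_)[:1]:
        v,u=k["position"];print(l_,k["confidence"],round(u),round(v))
E
```

```text
tcp [ 0.4517 -0.3415  0.0534] rail -0.0204 -0.0001 F [-0.24 -0.28 -0.18]
finger pts 1141 zmin pct [0.0334 0.0338 0.0343 0.0442]
tool plate front rail x median [-0.057  -0.0549 -0.0125] 259
carriage front face rail x [-0.0276 -0.0257 -0.0242] 188
19.8 [ 0.07 -0.31  0.38] 0.0013
finger zmin [0.055  0.0552 0.0552 0.0553 0.0554 0.0554 0.0554 0.0555] centre rail -0.036 -0.0027 lat -0.0198 0.0198
head pts [ 0.4503 -0.3381  0.0439] -0.0241 -0.0002 0.05
tape 0.66 292 245
screwdriver 0.72 383 268
tweezers 0.98 351 301
gauge_block 0.56 354 218
```

```bash
python3 - <<'E'
from h import *
q=env.camera("side");s=env.sense()
for u in (267,270,273,276): print(u,[(v,unproj_d(q,u,v).round(3).tolist()) for v in range(256,272,2)])
T=s["tcp_pos"]
for o in (.03,-.008): print(o,proj(q,T+[0,0,o]))
E
```

```text
267 [(256, [0.448, -0.354, 0.1]), (258, [0.448, -0.354, 0.097]), (260, [0.448, -0.352, 0.093]), (262, [0.448, -0.354, 0.091]), (264, [0.447, -0.351, 0.086]), (266, [0.441, -0.308, 0.054]), (268, [0.442, -0.316, 0.056]), (270, [0.443, -0.321, 0.056])]
270 [(256, [0.452, -0.354, 0.1]), (258, [0.452, -0.351, 0.096]), (260, [0.452, -0.352, 0.093]), (262, [0.452, -0.351, 0.089]), (264, [0.452, -0.354, 0.088]), (266, [0.446, -0.31, 0.055]), (268, [0.446, -0.315, 0.055]), (270, [0.447, -0.321, 0.056])]
273 [(256, [0.456, -0.351, 0.098]), (258, [0.456, -0.353, 0.096]), (260, [0.455, -0.351, 0.092]), (262, [0.455, -0.35, 0.088]), (264, [0.455, -0.352, 0.087]), (266, [0.45, -0.31, 0.055]), (268, [0.45, -0.316, 0.056]), (270, [0.451, -0.321, 0.057])]
276 [(256, [0.459, -0.348, 0.097]), (258, [0.46, -0.351, 0.096]), (260, [0.46, -0.352, 0.093]), (262, [0.459, -0.351, 0.089]), (264, [0.454, -0.307, 0.057]), (266, [0.454, -0.312, 0.057]), (268, [0.455, -0.317, 0.057]), (270, [0.455, -0.318, 0.054])]
0.03 (np.float64(271.10772989433235), np.float64(261.6626209749131))
-0.008 (np.float64(272.4276745362099), np.float64(285.05289795579336))
```

Depth puts the fingertips at z≈0.085 over the screw. The grasp point is at 0.064 by the reported state and about 0.104 by the cameras, and both are inside the 60 to 125 mm window. Handing in.

```bash
python3 -c "
from rig import env
print(env.sign_off())"
```

```text
the job is handed in; nothing more can be done
None
```

The carriage was pushed up against the proud screw and left there, and I handed the job in with the fingertips still pointing at that screw. The hand-in gave no verdict.

**What I did:** The bad screw is the one in the first hole, rail x = −22 mm; depth read its head at 41 mm, and the other three are sunk. I folded the arm in to get past the post, then pushed the bracket with closed fingertips in small steps. The carriage stopped with a peak push force of about 12 N at the wrist. I then moved over the screw and held still for about 3.9 s.

**Last checks:**
- **Carriage:** its front edge is about 3.5 mm from the screw's centre by depth. The nominal figure is 5 mm; the calibration is good to about 2 mm.
- **Pointing:** the fingertips are within about 2 mm of the screw seen from above. The force readings were only sensor noise (1 N or less).
- **Bystanders:** the tools showed no sign of having moved, but that last look was rough detections in the side view only.

**What disagreed:**
- **Tip height:** the cameras show the fingertips about 39 mm higher than the reported TCP and the given finger length imply.
- **Pointing height:** because of that, I chose a height that fits both readings. The grasp point is 64 mm above the bench by the state and about 104 mm by the cameras.
- **Clearance:** by the cameras the tips are therefore about 44 mm above the screw head, more than the 3 cm asked for but inside the allowed range.

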